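# Start the second captive screw of the food press

## Robot

A 6-joint arm with a two-finger parallel gripper is mounted at the origin on the work surface; the furniture and walls round the work are solid. World frame = base frame: x ahead of the robot, y to its left, z up, the work surface at z = 0. Lengths are in m, angles in rad, forces in N, time in s.
With the tool pointing down it reaches from about 0.375 to 0.9 m from the base axis. Payload 3.1 kg.
Tool frame: the origin (TCP) lies midway between the tips of the shut fingers; the grasp point (between the pads) lies 19 mm behind it; z points along the fingers, y is the direction in which the jaws open and shut (so a half turn about z gives the same grasp; the last joint's range is limited). The gripper opens to 85 mm and grips with 20 to 120 N. Pads are 22 mm wide; open, the fingers measure 114 mm over their backs; the gripper's body (76 mm by 85 mm) begins 54 mm behind the grasp point. The pads swing forward as they close: fully open they stand 13 mm farther back than shut.
Start: joints at [-1.347, 0.527, 1.433, -0, 1.181, -0.178], TCP at [0.245, -0.575, 0.231] pointing down, gripper open.
Joint ranges: [-3.08, 3.08], [-0.75, 2.2], [0.22, 2.44], [-1.43, 4.57], [0, 2.65], [-2.85, 2.85]. Speed limits (rad/s): [2.79, 2.79, 3.14, 3.14, 3.14, 3.14].

## Interface

Orientations are given as a unit quaternion [x, y, z, w].
In Python, from station import manip gives the robot as it stands. The module is installed in compiled form; this text tells all that it offers.
- The arm moves only by the tool drive_tool, never from a script. Its argument "deltas" is one flat list of numbers, 4 for each row, row after row: the shift along the tool's x, y, z in cm, then the turn about the tool's z in degrees. A call has 1 to 12 rows; each row is the pose to reach, as a shift and turn from the pose measured when the call began, along the tool's axes at that moment; what a row does not reach only later rows make up. A row lasts 1/10 s, in which the tool goes at most 50 mm and 8.59 degrees, less where a joint would pass 70% of its speed; a pose out of reach is approached as far as the arm can. A call with a gripper value outside its range is refused whole. "hand" is the finger opening in cm, from 0 to 8.54, set as the call begins (left out, the last holds). The fingers move at their own pace and stop on an object; "squeeze" is the grip in N (left out, the last holds). Time passes only in rows, so rows that repeat a pose let the fingers close. It gives the time, the measured TCP pose, the force and the opening at its end, in the units of the state.
- manip.sense(): the state, without advancing time (a new reading comes with each control period).
- manip.snapshot(name): name is "side" or "top" or "wrist"; returns a dict with "frame" (420x560x3 uint8, red, green, blue), "depth" (420x560 float32, m along the optical axis (not along the pixel's ray), 0 where there is no reading), "fx", "fy", "cx", "cy" (pixels), "R" (3x3) and "t" (3): a world point X has camera coordinates R X + t. Camera axes: x right, y down, z forward; pixel columns grow to the right and rows downward; lengths in m; the calibration is good to about 2 mm. The wrist camera is an equidistant fisheye: a pixel r from the principal point sees the ray r / f radians off the axis. A picture is of the moment at which its call begins.
- manip.sign_off(): hands the job in, once; it reports no verdict.
The state is a dict: "t": time; "q": joint angles; "qd": joint speeds; "tau": joint torques, N m; "tcp_pos": TCP position; "tool_rot": TCP orientation; "force": force on the tool from outside, world axes, zero at the start; "ft_torque": the same for the moment, N m; "finger_gap": opening from 0.0 (shut) to 1.0 (fully open).
Only numpy, scipy, OpenCV 4.12 (cv2) and the standard library are available. Lean on these libraries where they do the work, as an engineer would, in place of code of your own. Each camera call takes 0.05 s, during which the arm holds its last target.

## Task

On the worktop stands a food press with a black winged screw-knob at each end of its crossbar; one is already screwed in, the other still stands sprung up. Push the standing knob down against its spring and, keeping it down, turn it about 75 degrees clockwise (seen from above), so that its thread catches and it stays down when you let go. Leave the other knob as it is.

Things in the scene. Friction and masses are not known exactly. Their poses are not given: they have to be found in the camera images.
- press: Food press, 200 x 112 mm, 98 mm high (103 at the bosses) without knobs; it stands fast, at any yaw. White foot, slotted basket, metal crossbar along x with a round grey boss, 48 mm wide, near each end. Origin: middle of its underside, z up. The standing knob's axis is at x +70 mm, the screwed-in knob's at x -70 mm. Small loose things, up to 102 mm high, stand beside its long sides.
- loose_grip (a point): Middle of the wing of the black knob that stands up, 142 mm above the worktop at the start; moves with it. Wing 40 mm long (x axis; at first along the crossbar), 12 thick (y), 26 high, half of it above this point, on a 40 mm disc 10 thick, bare steel shaft below. Goes down 14 mm; spring 3 N at the top, 10 N at the bottom. Catches if turned when 10 mm or more down, then rests 9.5 mm down.
- loose_turn (a joint): How far the standing knob is turned, rad, growing clockwise seen from above: starts at 0 to 0.12, end stop at 1.7. While it is up the thread blocks it beyond about 0.17 (do not force it); pushed down 10 to 14 mm it turns freely with light friction (0.03 N m) and stays where it is left. Let go before it has caught, the knob springs up again.
- set_wing (a point): Top of one end of the wing of the knob already screwed in: 17 mm from that knob's axis, 2 mm under the wing's top. The same black knob, but sitting 10 mm lower, close to its boss, its wing nearly across the crossbar. It turns back if it is knocked.

How it is judged:
On the way:
1. the standing knob is pushed at least 8.5 mm down before it is turned far (less than 0.6 rad) (z of loose_grip in the frame of press below 0.1335 m and value of joint loose_turn below 0.6 rad), for 0.1 s.
At the end, for the whole second after the job is handed in: The knob that stood up is turned clockwise by at least 1.05 rad (60 degrees) and stays down by itself, at least 7 mm below its standing height; the wing of the other knob has moved less than 6 mm (value of joint loose_turn above 1.05 rad and z of loose_grip in the frame of press below 0.135 m and distance of set_wing from where it was at the start of the episode below 0.006 m); the robot touches nothing.
It fails at once if the knob already screwed in is turned (its wing end moves 6 mm or more) (distance of set_wing from where it was at the start of the episode above 0.006 m).
It also fails if it takes over 32 s, if anything falls off the work surface, if the arm or the gripper's body presses on something with over 40 N, if the wrist force passes 120 N, or if a joint passes its speed limit or range.

## Working session

There is one attempt and no reset: what is moved stays moved. The work goes in short steps, Python scripts to look and compute and a tool call to move; the robot and the scene stay as the last step left them, time stands still between calls to the robot, and variables do not carry over. Pictures are saved under pics/ and viewed, and the job is handed in when it is done.

Besides the shell and the picture viewer there is one more tool, called by a JSON object that holds its "fn" and its "kwargs". drive_tool: Moves the arm, as the interface text tells. Its arguments: {"type":"object","properties":{"deltas":{"type":"array"},"hand":{"type":"number"},"squeeze":{"type":"number"}},"required":["deltas"]}

```bash
mkdir -p pics; python3 - <<'E'
from station import manip
import cv2,pickle
s=manip.sense();print(s)
d={}
for n in("top","side"):
    p=manip.snapshot(n);d[n]=p;cv2.imwrite(f"pics/{n}0.png",p["frame"][:,:,::-1]);print(n,p["fx"],p["cx"],p["cy"],p["R"],p["t"])
pickle.dump(d,open("s0.pkl","wb"))
E
```

```text
{'t': 0.0, 'q': array([-1.34648705e+00,  5.28494002e-01,  1.43392015e+00, -4.98391713e-06,
        1.18139566e+00, -1.78486960e-01]), 'qd': array([-0.00161825, -0.00077044,  0.00139254, -0.00193269,  0.00115621,
        0.00015309]), 'tau': array([ 4.50089046e-04, -4.42340863e+01, -1.78024614e+01, -4.06588797e-04,
        8.13360763e-03, -1.32188779e-05]), 'tcp_pos': array([ 0.24486442, -0.57424682,  0.23031084]), 'tool_rot': array([ 9.79787065e-01,  2.00040191e-01, -2.77004434e-05, -1.10823921e-03]), 'force': array([ 0.63983657, -1.10877136,  0.32302262]), 'ft_torque': array([ 0.03817778, -0.0378064 ,  0.00413618]), 'finger_gap': 0.9939928001805092}
top 536.856875606813 281.3999007590488 210.04403496694704 [[ 0.02051387 -0.9993353  -0.03013533]
 [-0.99767625 -0.01850244 -0.06557263]
 [ 0.06497146  0.03141045 -0.99739265]] [0.05025416 0.56439137 0.90892101]
side 403.0799318374992 283.5932424752557 211.40721236452987 [[ 0.99973242 -0.01670393 -0.01600224]
 [-0.02220226 -0.49873878 -0.86646794]
 [ 0.00649248  0.86659137 -0.49897619]] [-0.54575662  0.12825969  0.85467665]
```

View pics/top0.png

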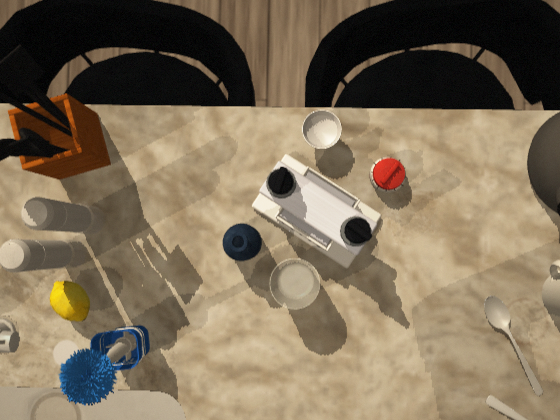

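View pics/side0.png

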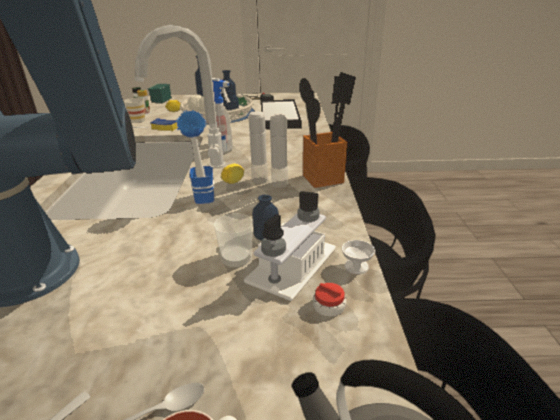

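The press is seen in top at about (318,210), with knobs at (281,180) and (356,231). I'll zoom in and measure the heights.

```bash
cat > h.py <<'E'
import numpy as np
def pts(p):
    D=p["depth"];v,u=np.mgrid[:D.shape[0],:D.shape[1]]
    c=np.stack([(u-p["cx"])/p["fx"]*D,(v-p["cy"])/p["fy"]*D,D],-1)
    return (c-p["t"])@p["R"]
E
python3 - <<'E'
import pickle,cv2,numpy as np
from h import *
d=pickle.load(open("s0.pkl","rb"))
p=d["top"]; P=pts(p)
f=p["frame"];dark=f.max(2)<60
def rep(n,roi):
    P=pts(d[n]);f=d[n]["frame"];a,b,c,e=roi
    m=np.zeros(f.shape[:2],bool);m[b:e,a:c]=True
    m&=(f.max(2)<75)&(d[n]["depth"]>0)
    X=P[m];z=X[:,2];ok=(z>.1)&(z<.18);X=X[ok]
    print(n,roi,len(X),np.percentile(X[:,2],[5,25,50,75,95,99]).round(4))
    t=X[X[:,2]>np.percentile(X[:,2],98)-.008]
    w=t.copy()
    r=cv2.minAreaRect(w[:,:2].astype(np.float32)*1000)
    print(' top wing',len(t),t.mean(0).round(4),r)
rep("top",(258,160,302,202));rep("top",(335,210,378,250))
rep("side",(260,212,287,255));rep("side",(296,188,322,224))
a=cv2.resize(p["frame"][140:290,220:420,::-1],None,fx=4,fy=4,interpolation=cv2.INTER_CUBIC)
cv2.imwrite("pics/ztop.png",np.clip(a.astype(float)*1.6,0,255).astype(np.uint8))
a=cv2.resize(d["side"]["frame"][170:320,200:380,::-1],None,fx=4,fy=4,interpolation=cv2.INTER_CUBIC)
cv2.imwrite("pics/zside.png",np.clip(a.astype(float)*1.6,0,255).astype(np.uint8))
E
```

```text
top (258, 160, 302, 202) 599 [0.1024 0.1175 0.1199 0.1438 0.1458 0.1468]
 top wing 209 [0.6003 0.0607 0.1444] ((600.7307739257812, 60.68604278564453), (12.021844863891602, 39.347389221191406), 73.87944030761719)
top (335, 210, 378, 250) 574 [0.1175 0.1276 0.1297 0.1535 0.1558 0.1568]
 top wing 222 [ 0.5269 -0.0575  0.1539] ((527.0234985351562, -57.80744934082031), (39.63644027709961, 12.03927230834961), 54.253936767578125)
side (260, 212, 287, 255) 383 [0.1232 0.1283 0.1371 0.1501 0.1545 0.1552]
 top wing 117 [ 0.5258 -0.0648  0.1525] ((526.1692504882812, -62.2774658203125), (38.62759780883789, 12.480785369873047), 56.67533493041992)
side (296, 188, 322, 224) 328 [0.1116 0.1183 0.1269 0.1377 0.1442 0.1451]
 top wing 90 [0.6    0.0544 0.1417] ((599.7530517578125, 55.70310974121094), (10.190339088439941, 38.375938415527344), 74.45020294189453)
```

View pics/ztop.png

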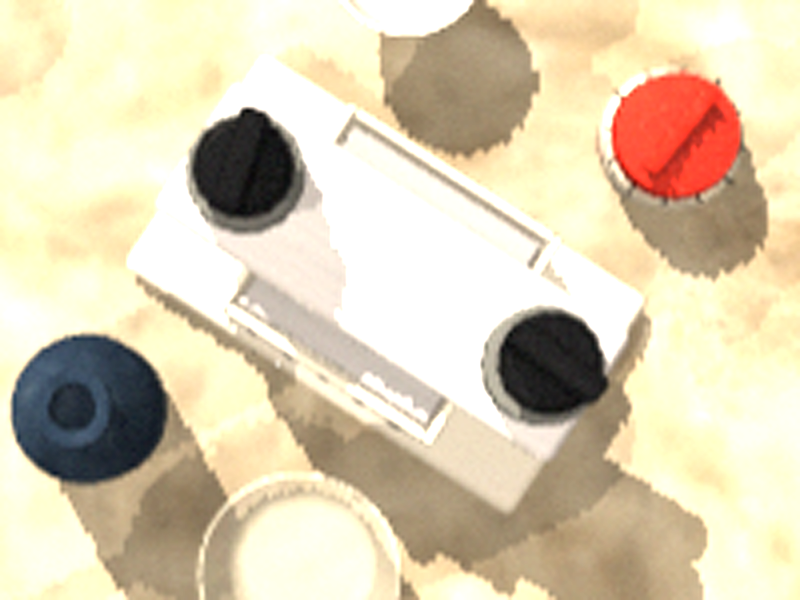

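View pics/zside.png

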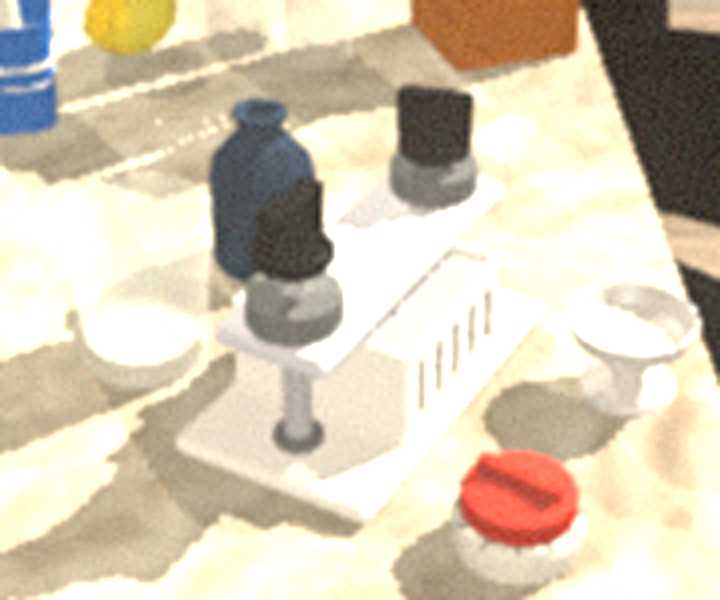

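The near knob, wing centre ≈ (0.527, -0.058), wing top at z ≈ 0.155 and long axis at about 54° in world, is the standing one. The far knob is about 10 mm lower. I'll move above the near one, jaws across its wing.

{"fn": "drive_tool", "kwargs": {"deltas": [1.4,-1.1,0,-1,4.2,-3.3,0,-3,7.9,-6.2,0,-5,11.6,-9.1,0,-8,15.3,-12.0,0,-10,19.0,-14.9,0,-13,22.7,-17.9,0,-15,26.4,-20.8,0,-18,30.1,-23.7,0,-20,33.8,-26.6,0,-23,37.5,-29.5,0,-25,40.5,-31.9,0,-27], "hand": 3.5, "squeeze": 40}}

```text
t: 1.3
tcp_pos: [0.4923, -0.1184, 0.2311]
tool_rot: [0.905, 0.425, 0.0, -0.002]
force: [0.3, -0.3, 0.0]
finger_gap: 0.412
```

{"fn": "drive_tool", "kwargs": {"deltas": [2.5,-0.4,1,-2,5,-0.9,2,-3,6.6,-1.2,3,-4,6.9,-1.2,4,-4,6.9,-1.2,4,-4]}}

```text
t: 1.8
tcp_pos: [0.5255, -0.0562, 0.1898]
tool_rot: [0.889, 0.457, -0.001, -0.003]
force: [0.2, 0.0, 0.0]
finger_gap: 0.409
```

```bash
python3 - <<'E'
from station import manip
import cv2,pickle,numpy as np
s=manip.sense();print(s['tcp_pos'],s['tool_rot'],s['finger_gap'],s['q'],s['force'])
d={}
for n in("wrist","side"):
    p=manip.snapshot(n);d[n]=p;cv2.imwrite(f"pics/{n}1.png",p["frame"][:,:,::-1])
pickle.dump(d,open("s1.pkl","wb"));p=d["wrist"];print(p["fx"],p["cx"],p["cy"],p["R"],p["t"])
a=cv2.resize(d["side"]["frame"][120:320,180:380,::-1],None,fx=3,fy=3,interpolation=cv2.INTER_CUBIC)
cv2.imwrite("pics/zside1.png",np.clip(a.astype(float)*1.5,0,255).astype(np.uint8))
E
```

```text
[ 0.52545894 -0.0562369   0.18976172] [ 0.88948165  0.45695931 -0.00129816 -0.00298285] 0.4092533856227381 [-0.31957673  0.45709832  1.71384258  0.00281101  0.9767285   0.30048625] [0.15995878 0.02623249 0.03730356]
325.19226210127806 279.42855577363775 211.7111000019878 [[ 0.81255846 -0.58282923 -0.00767005]
 [-0.55541545 -0.77819676  0.29312707]
 [-0.17681184 -0.23392282 -0.95604272]] [-0.45866706  0.22259184  0.42084608]
```

View pics/wrist1.png

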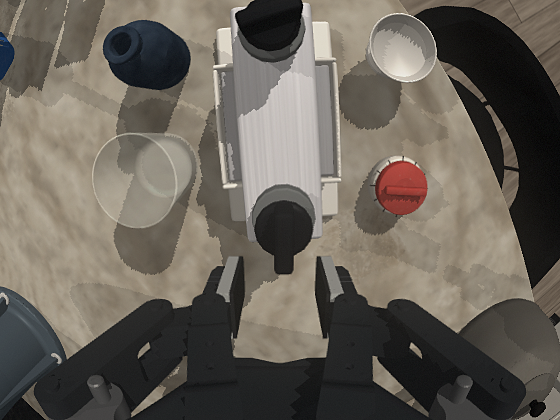

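View pics/zside1.png

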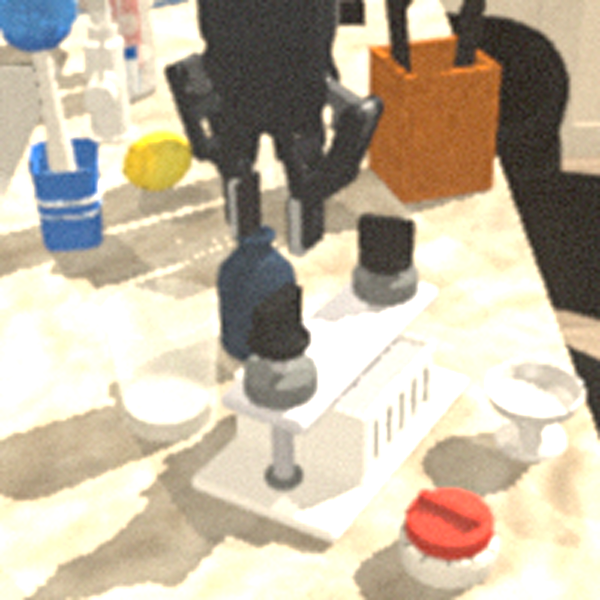

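```bash
python3 - <<'E'
import pickle,cv2,numpy as np
from h import *
d=pickle.load(open("s1.pkl","rb"))
def proj(p,X,fish):
    c=p["R"]@np.array(X)+p["t"]
    if not fish: return (p["fx"]*c[0]/c[2]+p["cx"],p["fy"]*c[1]/c[2]+p["cy"])
    th=np.arctan2(np.hypot(*c[:2]),c[2]);u=c[:2]/np.hypot(*c[:2])*th*p["fx"];return u+[p["cx"],p["cy"]]
for X in([.5255,-.0562,.1898],[.527,-.0585,.155],[.600,.0607,.145]):
    a=proj(d["side"],X,0);print(X,'side',np.round(a),'zoom',np.round([(a[0]-180)*3,(a[1]-120)*3]),'wrist',np.round(proj(d["wrist"],X,1)))
# wrist-depth: dark high points
p=d["wrist"];D=p["depth"];v,u=np.mgrid[:420,:560]
x=(u-p["cx"])/p["fx"];y=(v-p["cy"])/p["fy"];th=np.hypot(x,y);k=np.tan(th)/np.maximum(th,1e-9)
C=np.stack([x*k*D,y*k*D,D],-1);P=(C-p["t"])@p["R"]
m=(p["frame"].max(2)<75)&(D>0)
for c,r,zlo in(([.527,-.0585],.03,.15),([.6,.0607],.03,.14)):
    s=m&(np.hypot(P[...,0]-c[0],P[...,1]-c[1])<r)&(P[...,2]>zlo)&(P[...,2]<zlo+.012)
    X=P[s];print(len(X),X.mean(0).round(4),np.percentile(X[:,2],[5,50,95]).round(4),cv2.minAreaRect((X[:,:2]*1000).astype(np.float32)))
E
```

```text
[0.5255, -0.0562, 0.1898] side [271. 200.] zoom [273. 241.] wrist [279. 272.]
[0.527, -0.0585, 0.155] side [272. 218.] zoom [277. 293.] wrist [284. 247.]
[0.6, 0.0607, 0.145] side [308. 192.] zoom [384. 215.] wrist [266.  10.]
1216 [ 0.5287 -0.056   0.1556] [0.1536 0.1559 0.157 ] ((527.8478393554688, -57.477867126464844), (39.709686279296875, 11.723857879638672), 54.08632278442383)
1214 [0.5995 0.0595 0.1456] [0.142  0.146  0.1475] ((601.5194091796875, 60.75141143798828), (13.051145553588867, 39.26081085205078), 73.60779571533203)
```

All three views agree on the wing centre at (0.5275, -0.058), at 54°. I'll descend around it with the fingers clear of the disc.

{"fn": "drive_tool", "kwargs": {"deltas": [0,0.25,1,0,0,0.25,2.2,0,0,0.25,3.4,0,0,0.25,4.5,0,0,0.25,5.3,0,0,0.25,5.6,0,0,0.25,5.6,0]}}

```text
t: 2.6
tcp_pos: [0.5279, -0.0589, 0.1344]
tool_rot: [0.89, 0.456, -0.001, -0.002]
force: [-0.2, -0.4, -0.6]
finger_gap: 0.411
```

```bash
python3 - <<'E'
from station import manip
import cv2,pickle,numpy as np
s=manip.sense();print(s['tcp_pos'],s['tool_rot'],s['finger_gap'],s['q'],s['force'])
p=manip.snapshot("wrist");cv2.imwrite("pics/wrist2.png",p["frame"][:,:,::-1])
E
```

```text
[ 0.52794857 -0.05887124  0.13436439] [ 8.89916196e-01  4.56117153e-01 -7.69036284e-04 -2.39072308e-03] 0.41148991946422897 [-0.3228362   0.54460308  1.75544261  0.0029971   0.84604289  0.29871062] [-0.18749954 -0.44202836 -0.5507988 ]
```

View pics/wrist2.png

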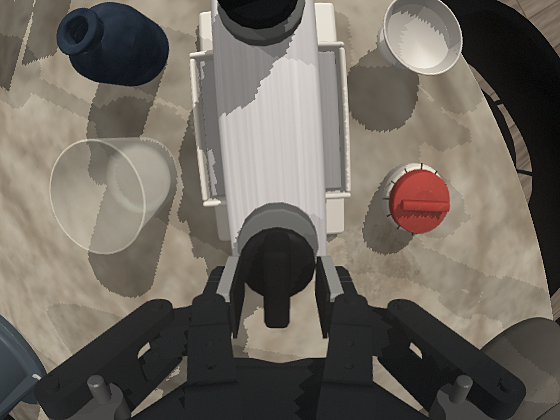

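The wing (277,285) stands centred between the pads (240 and 320). I'll close.

{"fn": "drive_tool", "kwargs": {"deltas": [0,0,0,0,0,0,0,0,0,0,0,0,0,0,0,0,0,0,0,0,0,0,0,0,0,0,0,0,0,0,0,0], "hand": 0.6, "squeeze": 50}}

```text
t: 3.45
tcp_pos: [0.5273, -0.058, 0.1348]
tool_rot: [0.89, 0.456, -0.001, -0.003]
force: [-3.3, 4.0, 3.9]
finger_gap: 0.129
```

{"fn": "drive_tool", "kwargs": {"deltas": [0,0,0.2,0,0,0,0.4,0,0,0,0.6,0,0,0,0.8,0,0,0,1.0,0,0,0,1.2,0,0,0,1.3,0,0,0,1.3,0,0,0,1.3,0]}}

```text
t: 4.35
tcp_pos: [0.5272, -0.058, 0.1226]
tool_rot: [0.89, 0.456, -0.001, -0.003]
force: [-3.9, 2.0, 9.0]
finger_gap: 0.127
```

```bash
python3 - <<'E'
from station import manip
import cv2,pickle,numpy as np
s=manip.sense();print(s['tcp_pos'],s['tool_rot'],s['finger_gap'],s['q'],s['force'],s['ft_torque'])
p=manip.snapshot("wrist");cv2.imwrite("pics/wrist3.png",p["frame"][:,:,::-1])
p=manip.snapshot("side");a=cv2.resize(p["frame"][120:320,180:380,::-1],None,fx=3,fy=3,interpolation=cv2.INTER_CUBIC)
cv2.imwrite("pics/zside3.png",np.clip(a.astype(float)*1.5,0,255).astype(np.uint8))
E
```

```text
[ 0.52723888 -0.05800679  0.12255758] [ 8.89911191e-01  4.56122933e-01 -8.77059867e-04 -3.02851144e-03] 0.12669422428708377 [-0.32211357  0.56336267  1.76513393  0.00408814  0.81865476  0.29860904] [-3.89141645  2.02331336  9.02637902] [ 0.45639472  0.57407709 -0.01014687]
```

View pics/zside3.png

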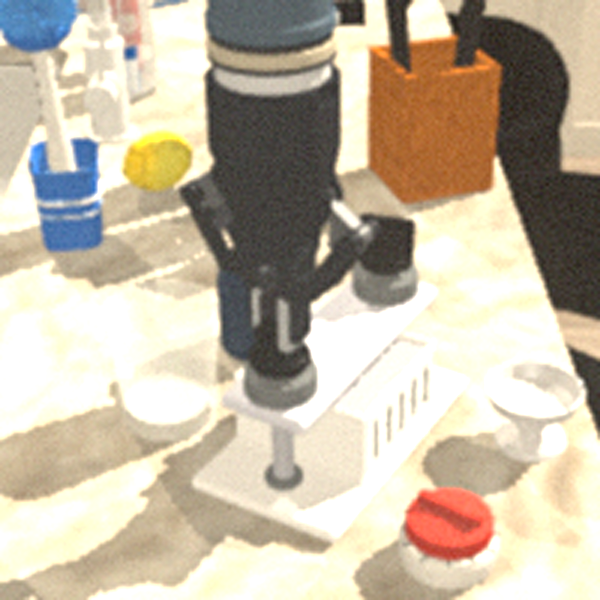

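View pics/wrist3.png

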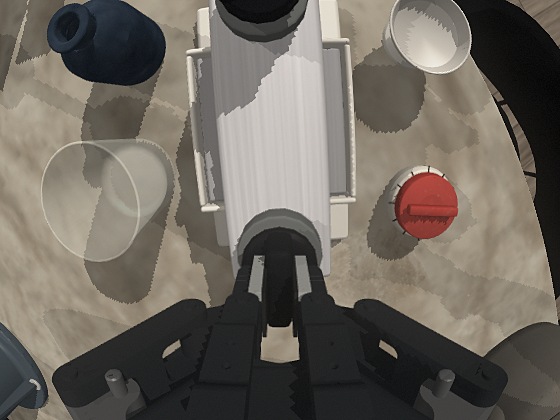

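Knob is about 12 mm down, and the 9 N upward force matches the spring. I'll turn the first half.

{"fn": "drive_tool", "kwargs": {"deltas": [0,0,0.1,3,0,0,0.1,8,0,0,0.1,13,0,0,0.1,18,0,0,0.1,23,0,0,0.1,28,0,0,0.1,33,0,0,0.1,36,0,0,0.1,36]}}

```text
t: 5.35
tcp_pos: [0.5275, -0.0584, 0.1225]
tool_rot: [0.987, 0.158, -0.001, -0.002]
force: [-3.0, 2.1, 9.2]
finger_gap: 0.126
```

{"fn": "drive_tool", "kwargs": {"deltas": [0,0,0.1,3,0,0,0.1,8,0,0,0.1,13,0,0,0.1,18,0,0,0.1,23,0,0,0.1,28,0,0,0.1,33,0,0,0.1,38,0,0,0.1,40,0,0,0.1,40,0,0,0.1,40]}}

```text
t: 6.45
tcp_pos: [0.5274, -0.0588, 0.1223]
tool_rot: [0.982, -0.189, -0.002, -0.001]
force: [-4.2, 1.7, 9.5]
finger_gap: 0.122
```

```bash
python3 - <<'E'
from station import manip
import cv2,pickle,numpy as np
s=manip.sense();print(s['tcp_pos'],s['tool_rot'],s['finger_gap'],s['q'],s['force'],s['ft_torque'])
p=manip.snapshot("wrist");cv2.imwrite("pics/wrist4.png",p["frame"][:,:,::-1])
E
```

```text
[ 0.52741935 -0.05878521  0.12227475] [ 0.98203199 -0.18870113 -0.00193918 -0.00113303] 0.12225930193349635 [-0.32271005  0.56376046  1.76548844  0.00237708  0.81648954  1.62613456] [-4.21431427  1.66565018  9.50080863] [ 0.15837424  0.71076366 -0.05138283]
```

View pics/wrist4.png

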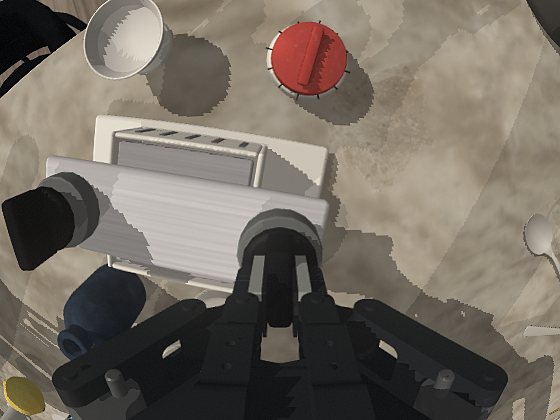

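Turned by 76°. I'll ease up 2.5 mm (thread should then carry it), then open.

{"fn": "drive_tool", "kwargs": {"deltas": [0,0,-0.1,0,0,0,-0.2,0,0,0,-0.25,0,0,0,-0.25,0,0,0,-0.25,0]}}

```text
t: 7.0
tcp_pos: [0.5274, -0.0589, 0.1253]
tool_rot: [0.982, -0.189, -0.002, -0.001]
force: [-3.2, 3.0, 8.7]
finger_gap: 0.127
```

{"fn": "drive_tool", "kwargs": {"deltas": [0,0,0,0,0,0,0,0,0,0,0,0,0,0,0,0,0,0,0,0,0,0,0,0], "hand": 3.5}}

```text
t: 7.6
tcp_pos: [0.5275, -0.059, 0.1252]
tool_rot: [0.982, -0.189, -0.002, -0.001]
force: [0.5, 1.1, -0.4]
finger_gap: 0.411
```

```bash
python3 - <<'E'
from station import manip
import cv2,pickle,numpy as np
s=manip.sense();print(s['tcp_pos'],s['tool_rot'],s['finger_gap'],s['force'],s['ft_torque'])
p=manip.snapshot("wrist");cv2.imwrite("pics/wrist5.png",p["frame"][:,:,::-1])
E
```

```text
[ 0.52746297 -0.05896282  0.12524304] [ 0.98202173 -0.18875604 -0.00184226 -0.0010381 ] 0.4112350763172734 [ 0.54222345  1.13234794 -0.41608024] [-0.00418996 -0.02275356  0.02862761]
```

View pics/wrist5.png

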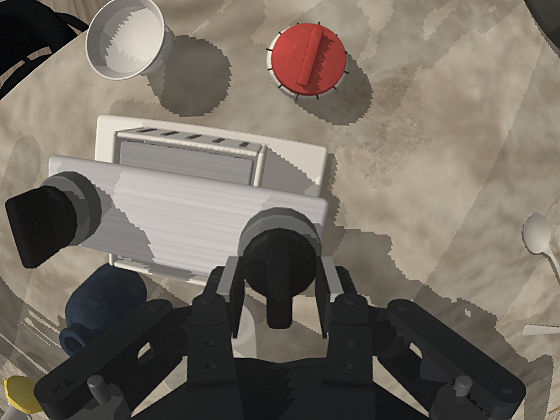

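Open; the knob is free between the pads (277,290). I'll go straight up and measure its height.

{"fn": "drive_tool", "kwargs": {"deltas": [0,0,-0.5,0,0,0,-1.5,0,0,0,-3,0,0,0,-5,0,0,0,-7,0,0,0,-8.5,0,0,0,-9,0,0,0,-9,0]}}

```text
t: 8.45
tcp_pos: [0.5282, -0.0593, 0.2165]
tool_rot: [0.982, -0.189, -0.001, -0.001]
force: [0.0, 0.1, 0.8]
finger_gap: 0.41
```

```bash
python3 - <<'E'
from station import manip
import cv2,numpy as np
from h import *
s=manip.sense();print(s['t'],s['tcp_pos'],s['force'])
p=manip.snapshot("wrist");cv2.imwrite("pics/wrist6.png",p["frame"][:,:,::-1])
D=p["depth"];v,u=np.mgrid[:420,:560]
x=(u-p["cx"])/p["fx"];y=(v-p["cy"])/p["fy"];th=np.hypot(x,y);k=np.tan(th)/np.maximum(th,1e-9)
P=(np.stack([x*k*D,y*k*D,D],-1)-p["t"])@p["R"]
q=manip.snapshot("side")
for n,P,p in(("wrist",P,p),("side",pts(q),q)):
  m=(p["frame"].max(2)<75)&(p["depth"]>0)
  for c in([.527,-.0585],[.6,.0607]):
    s=m&(np.hypot(P[...,0]-c[0],P[...,1]-c[1])<.03)&(P[...,2]>.138)&(P[...,2]<.165)
    X=P[s];print(n,len(X),np.percentile(X[:,2],[5,50,95,99]).round(4),cv2.minAreaRect((X[:,:2]*1000).astype(np.float32)))
E
```

```text
8.45 [ 0.52824598 -0.05928638  0.21646518] [0.00580815 0.12666278 0.75455111]
wrist 922 [0.1434 0.1463 0.1475 0.148 ] ((528.0988159179688, -58.26775360107422), (11.905074119567871, 39.53190994262695), 67.91838073730469)
wrist 813 [0.1394 0.1458 0.1474 0.1479] ((601.8505859375, 59.82670211791992), (12.105291366577148, 39.21491622924805), 74.13990020751953)
side 125 [0.1384 0.1438 0.1454 0.146 ] ((526.8346557617188, -61.0660514831543), (13.413470268249512, 39.63340759277344), 69.05960845947266)
side 80 [0.1388 0.1426 0.1453 0.1456] ((599.6190795898438, 54.68743133544922), (10.470010757446289, 38.66080856323242), 66.08039855957031)
```

View pics/wrist6.png

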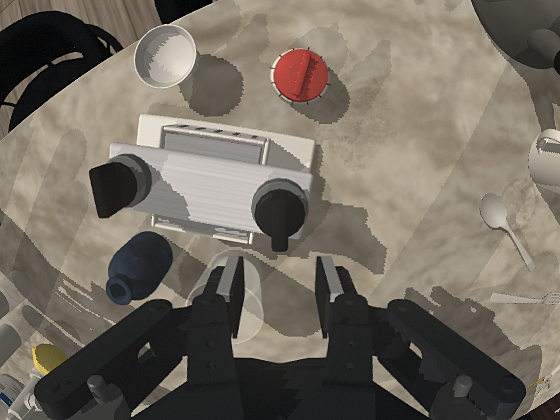

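```bash
python3 -c "
from station import manip
print(manip.sign_off())"
```

```text
the job is handed in; nothing more can be done
None
```

The standing knob is pushed down, turned and caught, and I handed the job in at about 8.5 s of the 32 s allowed. Sign-off gives no verdict, so the result rests on my own checks below.

I gripped the wing and pushed it about 12 mm down, where the upward force was 9 N as the spring should give. Holding it there, I turned it 76° clockwise, eased up, let go and went straight up.

| Check | Before | After | Change |
|---|---|---|---|
| Turned knob, wing top height (wrist camera) | 155.9 mm | 146.3 mm | about 9.6 mm down, staying there by itself |
| Turned knob, wing direction (wrist camera) | 54° | -22° | about 76° clockwise |
| Other knob, wing direction (wrist camera) | 73.6° | 74.1° | within measurement noise |

- **Contact:** the gripper was about 70 mm above the knob at the end, with a measured force under 1 N.
- **One reading that disagreed:** the side camera gave 66° for the other knob's wing, against 74° before. It had only about 80 pixels there, and the wrist view, with about 800, shows the wing unmoved.

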